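# Open the safety-capped solvent bottle on the bench carousel

### The arm

A 6-joint arm with a two-finger parallel gripper is mounted at the origin on the work surface. World frame = base frame: x ahead of the robot, y to its left, z up, the work surface at z = 0. Lengths are in m, angles in rad, forces in N, time in s.
With the tool pointing down it reaches from about 0.4 to 0.825 m from the base axis. Payload 7 kg.
Tool frame: the origin (TCP) lies midway between the tips of the shut fingers; the grasp point (between the pads) lies 19 mm behind it; x points along the fingers, z is the direction in which the jaws open and shut, and the axes are right-handed (so a half turn about x gives the same grasp; the last joint's range is limited). The gripper opens to 88 mm and grips with 3 to 60 N. Pads are 19 mm wide; open, the fingers measure 130 mm over their backs; the gripper's body (78 mm by 193 mm) begins 47 mm behind the grasp point.
Start: joints at [-0.984, 0.359, 0.012, 0, -1.224, -0.288], TCP at [0.199, -0.645, 0.227] pointing down, gripper open.
Joint ranges: [-3.07, 3.07], [-1.43, 2.12], [-1.02, 1.25], [-3.03, 1.67], [-3.05, -0], [-3.03, 3.03]. Speed limits (rad/s): [2.39, 2.39, 3.01, 3.14, 3.14, 3.14].

### API

Orientations are given as a rotation vector (axis times angle).
In Python, from cell import env, viewer, job gives the robot as it stands.
- The arm moves only by the shell command python3 -m jog 'ROWS' [OPENING] [FORCE]. ROWS is JSON, one flat list of numbers, 6 for each row, row after row: the shift along the world's x, y, z each as a share of 120 mm, from -1 to 1, then the turn, a rotation vector about the world's x, y, z each as a share of 180 degrees, from -1 to 1. In form: [dx, dy, dz, ax, ay, az, dx, dy, dz, ax, ay, az, ...]. A call has 1 to 12 rows; each row is the pose to reach, as a shift and turn from the pose measured when the call began, turning the shorter way round; what a row does not reach only later rows make up. A row lasts 1/10 s, in which the tool goes at most 50 mm and 8.59 degrees, less where a joint would pass 70% of its speed; a pose out of reach is approached as far as the arm can. A call with a number of a shift or a turn outside -1 to 1 is refused whole. A call with a gripper value outside its range is refused whole. OPENING is the gripper command: -1 is shut, 1 is fully open, values between are in proportion, set as the call begins (- or left out, the last holds). The fingers move at their own pace and stop on an object; FORCE is the grip in N (left out, the last holds). Time passes only in rows, so rows that repeat a pose let the fingers close. It gives the time, the measured TCP pose, the force and the opening at its end, in the units of the state.
- env.get_state(): the state, without advancing time (a new reading comes with each control period).
- viewer.read_camera(name): name is "scene" or "top" or "wrist"; returns a dict with "color" (420x560x3 uint8, red, green, blue), "z_map" (420x560 float32, m along the optical axis (not along the pixel's ray), 0 where there is no reading), "fov_y" (degrees; the focal length in pixels is half the picture's height over the tangent of half this angle, whatever the lens; pixels are square), "cx", "cy" (the principal point, pixels), "rvec" (rotation vector, rad) and "tvec" (3), from world to camera coordinates, as OpenCV has them; the wrist camera has in their place "tool_from_camera" (4x4, takes a point from camera to tool coordinates, whose origin is the TCP and whose axes are the tool frame's). Camera axes: x right, y down, z forward; pixel columns grow to the right and rows downward; lengths in m; the calibration is good to about 2 mm. The wrist camera is an equidistant fisheye: a pixel r from the principal point sees the ray r / f radians off the axis. A picture is of the moment at which its call begins: read the wrist's pose just before it.
- job.job_done(): hands the job in, once; it reports no verdict.
The state is a dict: "time_s": time; "q": joint angles; "qd": joint speeds; "tau": joint torques, N m; "position": TCP position; "tool_rot": TCP orientation; "contact_force": force on the tool from outside, world axes, zero at the start; "torque": the same for the moment, N m; "width": finger opening in m.
Only numpy, scipy, OpenCV 4.12 (cv2) and the standard library are available. Lean on these libraries where they do the work, as an engineer would, in place of code of your own. Each camera call takes 0.05 s, during which the arm holds its last target. There are 200 camera calls.

### The job

Swing the round carousel by its upright black-sleeved post, anticlockwise seen from above, until it clicks into its one catch with the amber solvent bottle beside the yellow pointer. Then press the bottle's red push-and-turn safety cap down, twist it anticlockwise about a quarter turn while it is down, and lift it off. Finish while still holding the cap in the gripper, level and directly over the open bottle, its lower edge about 8 cm above the mouth; leave the carousel in its catch and the other things on the bench where they are.

Things in the scene. Friction and masses are not known exactly. Their poses are not given: they have to be found in the camera images.
- base: Fixed black round base of the carousel, 250 mm wide. Origin on the carousel's vertical turning axis at table height, z up. Its -x axis points to the yellow service pointer, a flat tab 142 to 172 mm from the axis, roughly on the robot's side. Position and yaw differ each time.
- plate: Turning aluminium plate of the carousel, 280 mm wide, top face 30 mm above the table. Origin as the base's. Its x axis points to the post, -x to the bottle. Turned home, in the catch, its x axis lies along the base's x; it starts 0.7 to 1.7 rad clockwise of that. Friction about 0.12 N m. It also carries, fixed, a blue flux tin (+y side) and a white block with brass cup (-y side), tops 70 mm high.
- catch_point (a point): Spring roller of the catch, on the base's +y side, 22 mm above the table, fixed with the base. From about 0.13 rad before home the roller must be pushed over a bump (about 1.1 N m), then it drops in at home with some 0.01 rad of play. Turning more than about 0.07 rad past home pushes it out on the other side.
- post (a point): Centre of the top end of the upright post that turns the carousel, 105 mm above the table, 105 mm from the turning axis, straight across from the bottle. Black sleeve 20 mm in diameter, from 55 to 105 mm above the table; pinch it from above. x points outward from the axis.
- mouth (a point): Centre of the rigid rim of the bottle's neck, 165 mm above the table, 75 mm from the turning axis, straight across from the post. Axes turn with the plate (x points to the post, z up). The amber bottle (76 mm wide, shoulder 145 mm above the table) is clamped to the plate and cannot turn or lift by itself.
- cap: Loose red safety cap, 55 mm in diameter, 38 mm high, 35 to 70 g. Origin at the centre of its lower edge, z up. Shut: origin 10 mm below mouth, its x axis along mouth's x, locked against twisting (a few degrees of play). The upper 20 mm is a solid cylinder: grip it there at the sides, fingers from above; the skirt below is slightly narrower.
- cap_top (a point): Centre of the cap's top face, 38 mm above its origin; a white bar lies along the cap's x axis. Pressed straight down 3.5 to 7 mm from shut, the cap can turn, anticlockwise seen from above only; keep it down while turning. Turned 55 to 125 deg from shut (75 is good), it can be lifted straight off; less, and it locks again.
- seal (a joint): Travel (m) of the spring-loaded white seal disc in the bottle mouth, under the cap: 0 = sprung up (cap off), 0.003 = cap shut, 0.0065 = cap far enough down to turn, 0.010 = bottomed. Spring about 5 N with the cap shut, 8.5 N at 0.0065, 12 N at 0.010.
- screwdriver: Loose screwdriver, orange handle, 190 mm long, lying; leave alone.
- marker: Loose black marker pen, 144 mm long, 14 mm thick, lying along its x; leave alone.
- board: Loose black circuit board 150 x 90 mm, up to 16 mm high with parts; leave alone. Origin under its centre.
- spool: Loose aluminium solder spool, 56 mm wide, 40 mm high; leave alone. Origin under its centre.
- partsbox: Loose clear divided parts box 120 x 90 x 35 mm; leave alone. Origin under its centre.
- sponge: Loose yellow sponge block 90 x 60 x 22 mm; leave alone. Origin under its centre.
Things that resemble listed ones, but are neither listed nor needed, are in the scene too. What is meant by the cap is not brown or turquoise, and is the smaller of those in its own colour.

How it is judged:
By the outcome, as a careful person would: the job done as asked, in the order asked, and still so for the second after the job is handed in, while the arm keeps its last pose, push and grip.
It also fails if it takes over 54 s, if anything falls off the work surface, if the arm or the gripper's body presses on something with over 40 N, if the wrist force passes 120 N, or if a joint passes its speed limit or range.

## Working session

There is one attempt and no reset: what is moved stays moved. The work goes in short steps, Python scripts to look and compute and a shell command to move; the robot and the scene stay as the last step left them, time stands still between calls to the robot, and variables do not carry over. Pictures are saved under pics/ and viewed, about 8 in all and at most 12, crops included, and the job is handed in when it is done.

```bash
mkdir -p pics; ls; cat > h.py <<'E'
import numpy as np, cv2
from cell import env, viewer
from scipy.spatial.transform import Rotation as R
def cam(n):
    s=env.get_state(); c=viewer.read_camera(n); c['f']=c['color'].shape[0]/2/np.tan(np.radians(c['fov_y'])/2)
    if 'rvec' in c:
        Rm=R.from_rotvec(np.ravel(c['rvec'])).as_matrix(); c['Rw']=Rm.T; c['o']=-Rm.T@np.ravel(c['tvec'])
    else:
        T=np.array(c['tool_from_camera']); Rt=R.from_rotvec(s['tool_rot']).as_matrix()
        c['Rw']=Rt@T[:3,:3]; c['o']=Rt@T[:3,3]+np.array(s['position'])
    c['fish']='rvec' not in c
    return c
def ray(c,u,v):
    x=(u-c['cx']);y=(v-c['cy'])
    if c['fish']:
        r=np.hypot(x,y)+1e-9;t=r/c['f'];d=np.array([np.sin(t)*x/r,np.sin(t)*y/r,np.cos(t)])
    else: d=np.array([x/c['f'],y/c['f'],1.])
    return c['Rw']@d
def onz(c,u,v,z):
    d=ray(c,u,v); return c['o']+d*(z-c['o'][2])/d[2]
def pts(c):
    """world xyz per pixel from depth"""
    h,w=c['z_map'].shape;u,v=np.meshgrid(np.arange(w),np.arange(h));x=u-c['cx'];y=v-c['cy']
    if c['fish']:
        r=np.hypot(x,y)+1e-9;t=r/c['f'];d=np.stack([np.tan(t)*x/r,np.tan(t)*y/r,np.ones_like(r)],-1)
    else: d=np.stack([x/c['f'],y/c['f'],np.ones_like(x,float)],-1)
    return (d*c['z_map'][...,None])@c['Rw'].T+c['o']
def save(c,n): cv2.imwrite('pics/'+n+'.png',c['color'][...,::-1])
E
python3 - <<'E'
from h import *
s=env.get_state();print(s)
a=cam('top');b=cam('scene')
for c in(a,b):print(c['o'],c['f'],c['cx'],c['cy'],c['Rw'][:,2])
save(a,'top0');save(b,'scene0')
E
```

```text
pics
{'time_s': 0.0, 'q': array([-9.83906293e-01,  3.59390494e-01,  1.10754993e-02, -3.27362908e-04,
       -1.22409176e+00, -2.88083399e-01]), 'qd': array([-0.00029368, -0.00128876, -0.00090867, -0.00116298, -0.00109098,
       -0.0014256 ]), 'tau': array([ 1.96751098e-03, -5.82718635e+01,  2.93060446e+01,  6.99743092e+00,
        6.93333917e-03, -1.54333497e-04]), 'position': array([ 0.19852554, -0.64464775,  0.2256317 ]), 'tool_rot': array([-1.42430225,  1.05191661,  1.42679913]), 'contact_force': array([-0.28582329, -0.36172986, -0.09423436]), 'torque': array([-0.00106844, -0.04478282, -0.0210728 ]), 'width': 0.08764279531100655}
[0.33023638 0.01460138 1.12766291] 394.45795918525016 279.6849865016019 212.36763579897334 [ 0.14553786 -0.00891366 -0.98931253]
[ 1.01127337 -0.14986053  1.02658407] 420.4474767551409 273.58993268721593 212.22722021586694 [-0.48661616  0.14039274 -0.86226132]
```

View pics/top0.png

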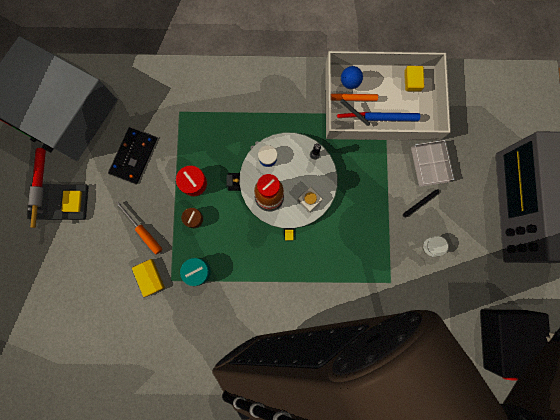

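View pics/scene0.png

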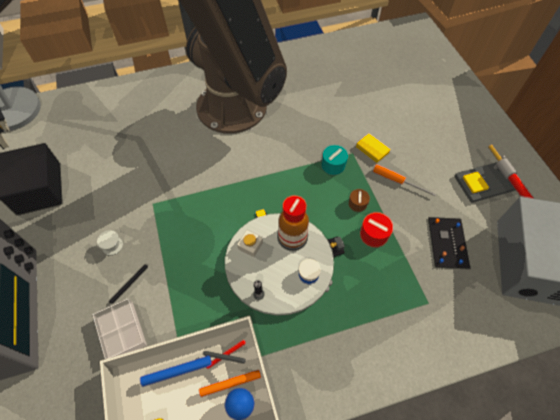

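The top view has the plate at (289,180), the pointer at (289,235), the catch housing at (232,181), the post at (317,151) and the bottle with its red cap at (268,185). The cap candidates are red on the bottle (268,185), a bigger red one on the table (190,180), brown (191,217) and turquoise (194,271). The red one on the bottle is the smaller red one. I'll measure it and confirm in a crop.

```bash
python3 - <<'E'
from h import *
out=[]
for n in('top','scene'):
    c=cam(n);P=pts(c);hsv=cv2.cvtColor(c['color'],cv2.COLOR_RGB2HSV);H,S,V=[hsv[...,i].astype(int) for i in range(3)]
    print(n)
    roi=(P[...,0]>.3)&(P[...,0]<.85)&(abs(P[...,1])<.35)
    # plate ring
    m=(abs(P[...,2]-.03)<.008)&(S<60)&(V>90)&roi
    k,l,st,ce=cv2.connectedComponentsWithStats(m.astype(np.uint8));i=1+np.argmax(st[1:,4])
    hull=cv2.convexHull(np.argwhere(l==i)[:,::-1].astype(np.int32))[:,0]
    W=np.array([onz(c,u,v,.03)[:2] for u,v in hull])
    cc,r=cv2.minEnclosingCircle(W.astype(np.float32)); A=np.c_[2*W,np.ones(len(W))];s=np.linalg.lstsq(A,(W**2).sum(1),rcond=None)[0]
    print('plate',cc,r,s[:2],np.sqrt(s[2]+s[:2]@s[:2]))
    C=np.array(s[:2])
    # reds
    m=((H<6)|(H>174))&(S>150)&(V>80)&roi
    k,l,st,ce=cv2.connectedComponentsWithStats(m.astype(np.uint8))
    for i in range(1,k):
        if st[i,4]>60:
            p=P[l==i];zt=np.percentile(p[:,2],90);q=p[p[:,2]>zt-.006]
            cc,r=cv2.minEnclosingCircle(q[:,:2].astype(np.float32));print('red',ce[i],st[i,4],'z',zt,'c',cc,'diam',2*r)
    m=(H>20)&(H<35)&(S>130)&(V>90)&roi
    k,l,st,ce=cv2.connectedComponentsWithStats(m.astype(np.uint8))
    for i in range(1,k):
        if st[i,4]>20:
            p=np.median(P[l==i],0);print('yel',ce[i],st[i,4],p, 'r',np.linalg.norm(p[:2]-C),'ang to base x',np.degrees(np.arctan2(*(C-p[:2])[::-1])))
    d=np.hypot(P[...,0]-C[0],P[...,1]-C[1])
    m=(d>.08)&(d<.13)&(P[...,2]>.085)&(P[...,2]<.125)&(V<110)&(S<120)
    k,l,st,ce=cv2.connectedComponentsWithStats(m.astype(np.uint8))
    for i in range(1,k):
        if st[i,4]>4:
            p=P[l==i];q=p[p[:,2]>.097];q=p if len(q)<3 else q;g=q.mean(0);print('post?',ce[i],st[i,4],p[:,2].max(),g,'r',np.linalg.norm(g[:2]-C),'ang',np.degrees(np.arctan2(*(g[:2]-C)[::-1])))
    x0,y0=(160,110) if n=='top' else (210,170)
    out.append(cv2.resize(c['color'][y0:y0+150,x0:x0+190],None,fx=2.1*2/2,fy=4,interpolation=cv2.INTER_CUBIC) if 0 else cv2.resize(c['color'][y0:y0+140,x0:x0+190],(399,294),interpolation=cv2.INTER_CUBIC))
cv2.imwrite('pics/crop1.png',np.hstack(out)[...,::-1])
E
```

```text
top
plate (0.5900631546974182, -0.016296839341521263) 0.14199396967887878 [ 0.5881987  -0.01732957] 0.13931525037032805
red [345.81081081 115.09459459] 74 z 0.05927054467066113 c (0.76869797706604, -0.1702250838279724) diam 0.03117489255964756
red [189.67758621 179.27931034] 580 z 0.057529915034634026 c (0.4659844636917114, 0.15056434273719788) diam 0.3844575881958008
red [267.8537234 185.1356383] 376 z 0.19506973298834762 c (0.44619259238243103, 0.026245243847370148) diam 0.23327873647212982
yel [288.53571429 234.71428571] 84 [ 0.43032061 -0.02113129  0.00758838] r 0.15792385439199447 ang to base x 1.3794227205346905
yel [155.94871795 276.48717949] 39 [0.30915032 0.34411152 0.02231106] r 0.45662638832489677 ang to base x -52.33028367089744
post? [316.86666667 146.77777778] 45 0.10881728393804257 [ 0.66109175 -0.09337476  0.1048579 ] r 0.10533882252035738 ang -46.21243453900327
post? [275.76923077 204.07692308] 13 0.11080421743850843 [0.50418147 0.01566601 0.10359071] r 0.09026408049368995 ang 158.55887249063198
scene
plate (0.5932765007019043, -0.015615141950547695) 0.14271937310695648 [ 0.59167299 -0.01672279] 0.13983815531975916
red [293.89616253 208.79683973] 443 z 0.19485221837087485 c (0.5376783609390259, 0.036940183490514755) diam 0.05614202469587326
red [375.79869281 229.53986928] 765 z 0.05683387008395555 c (0.5814984440803528, 0.2573547959327698) diam 0.08042992651462555
red [234.53982301 347.46902655] 113 z 0.06007103730964871 c (0.774547278881073, -0.16895142197608948) diam 0.03269021585583687
yel [364.66666667 150.28787879] 66 [0.3137403  0.34325639 0.01891749] r 0.45478741255467076 ang to base x -52.32899067694677
yel [260.3015873  212.61904762] 63 [ 0.42610378 -0.01981897  0.00747722] r 0.1655981615241106 ang to base x 1.071319923933319
post? [257.56140351 286.        ] 57 0.10889080886505453 [ 0.66662409 -0.09141667  0.10468743] r 0.10581513797094057 ang -44.90151895723626
```

View pics/crop1.png

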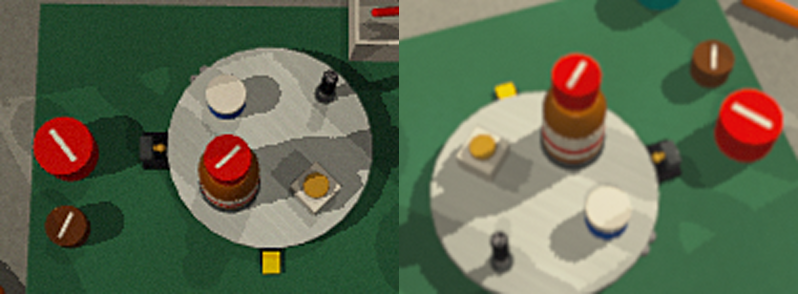

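The two views agree. The centre is at (0.590,-0.017), the plate angle is about -45.6° and home is about +1.2°. The post is at (0.664,-0.092,0.105), r 105 mm. The cap on the bottle has its top at 0.194, 56 mm wide, and its r of 75 mm fits. Its 56 mm against 80 mm for the table cap settles which one is meant.

```bash
cat > st.py <<'E'
from h import *
def show(tx=None,yaw=None):
    s=env.get_state();Rm=R.from_rotvec(s['tool_rot']).as_matrix();p=np.array(s['position'])
    y=np.degrees(np.arctan2(Rm[1,2],Rm[0,2]))
    print('t',s['time_s'],'p',p.round(4),'x',Rm[:,0].round(3),'jaw yaw',y.round(2),'q',np.round(s['q'],2),'F',np.round(s['contact_force'],1),'T',np.round(s['torque'],2),'w',s['width'])
    if tx is not None: print('shift shares',((np.array(tx)-p)/.12).round(3))
    if yaw is not None:
        Rt=np.array([[0,0,-1.]]).T; z=np.array([np.cos(np.radians(yaw)),np.sin(np.radians(yaw)),0]);x=np.array([0,0,-1.]);M=np.c_[x,np.cross(z,x),z]
        print('turn shares',((R.from_matrix(M@Rm.T)).as_rotvec()/np.pi).round(4))
E
python3 - <<'E'
from st import *
show([.664,-.0925,.3],44.4)
c=cam('top');P=pts(c);q=P[60:140,325:450].reshape(-1,3);q=q[q[:,2]>.04];print('tray z',np.percentile(q[:,2],[50,90,99]),q.min(0))
E
python3 -m jog '[0.6,1,0.6,0,0,0, 0.6,1,0.6,0,0,0, 0.6,1,0.6,0,0,0, 0.6,1,0.6,0,0,0]' 1
```

```text
t 0.2 p [ 0.1986 -0.6448  0.226 ] x [-0.     0.001 -1.   ] jaw yaw 107.12 q [-0.98  0.36  0.01 -0.   -1.22 -0.29] F [ 0.  -0.9 -0.7] T [0.04 0.04 0.01] w 0.0874915064289547
shift shares [3.878 4.603 0.617]
turn shares [-3.000e-04  1.000e-04 -3.484e-01]
tray z [0.05836361 0.0730453  1.12766291] [ 0.33023638 -0.47117791  0.04001075]
time_s: 0.65
position: [0.2729, -0.523, 0.302]
tool_rot: [-1.432, 1.052, 1.424]
contact_force: [-0.1, -0.1, 1.0]
width: 0.0877
```

```bash
python3 -m jog '[1,1,0.1,0,0,-0.17, 1,1,0.1,0,0,-0.17, 1,1,0.1,0,0,-0.17, 1,1,0.1,0,0,-0.17]'
python3 -m jog '[1,1,0,0,0,-0.17, 1,1,0,0,0,-0.17, 1,1,0,0,0,-0.17, 1,1,0,0,0,-0.17]'
python3 -m jog '[1,1,0,0,0,0, 1,1,0,0,0,0, 1,1,0,0,0,0, 1,1,0,0,0,0]'
python3 - <<'E'
from st import *
show([.664,-.0925,.15],44.4)
E
```

```text
time_s: 1.05
position: [0.394, -0.4016, 0.3141]
tool_rot: [-1.037, 1.314, 1.029]
contact_force: [0.3, -0.8, 0.4]
width: 0.0875
time_s: 1.45
position: [0.5157, -0.2795, 0.3136]
tool_rot: [-0.624, 1.483, 0.618]
contact_force: [-0.2, -0.7, 0.6]
width: 0.0877
time_s: 1.85
position: [0.6378, -0.1568, 0.3122]
tool_rot: [-0.625, 1.484, 0.621]
contact_force: [-0.0, -0.5, -0.2]
width: 0.0875
t 1.85 p [ 0.6378 -0.1568  0.3122] x [-0.003 -0.004 -1.   ] jaw yaw 45.65 q [ 0.06  0.29  0.11  0.   -1.39 -2.4 ] F [-0.  -0.5 -0.2] T [-0.16  0.05 -0.01] w 0.08751812720087151
shift shares [ 0.218  0.536 -1.351]
turn shares [ 0.0013 -0.0009 -0.0069]
```

```bash
python3 -m jog '[0.22,0.54,0,0,0,0, 0.22,0.54,-0.4,0,0,0, 0.22,0.54,-0.8,0,0,0, 0.22,0.54,-1,0,0,0, 0.22,0.54,-1,0,0,0]'
python3 - <<'E'
from st import *
show([.664,-.0925,.072],44.4)
c=cam('wrist');P=pts(c);V=c['color'].max(-1)
m=(P[...,2]>.09)&(P[...,2]<.115)&(np.hypot(P[...,0]-.664,P[...,1]+.092)<.03)
q=P[m];print(len(q),q.mean(0) if len(q) else 0, q.min(0),q.max(0));save(c,'wr1')
E
```

```text
time_s: 2.35
position: [0.6615, -0.0922, 0.187]
tool_rot: [-0.623, 1.492, 0.624]
contact_force: [0.2, 0.5, -0.2]
width: 0.0875
t 2.35 p [ 0.6615 -0.0922  0.187 ] x [-0.011 -0.004 -1.   ] jaw yaw 45.63 q [ 0.15  0.38 -0.05  0.   -1.15 -2.5 ] F [ 0.2  0.5 -0.2] T [-0.14  0.   -0.03] w 0.08754826972136992
shift shares [ 0.021 -0.003 -0.959]
turn shares [ 0.0014 -0.0037 -0.0068]
576 [ 0.66148924 -0.09262828  0.10408321] [ 0.65314413 -0.10353255  0.09009083] [ 0.67242071 -0.08413982  0.10784654]
```

View pics/wr1.png

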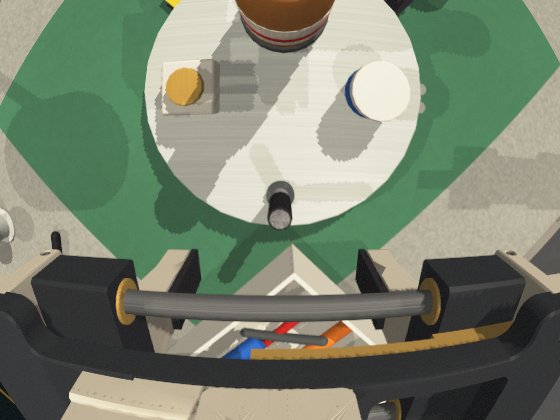

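The wrist view shows the post top at (280,217), between the open fingers, with nothing under them. It measures about (0.662,-0.093), so I descend and pinch.

```bash
python3 -m jog '[0.01,0,-0.4,0,0,-0.007, 0.01,0,-0.8,0,0,-0.007, 0.01,0,-0.95,0,0,-0.007, 0.01,0,-0.95,0,0,-0.007]'
python3 -m jog '[0,0,0,0,0,0, 0,0,0,0,0,0, 0,0,0,0,0,0, 0,0,0,0,0,0, 0,0,0,0,0,0, 0,0,0,0,0,0]' -1 50
python3 - <<'E'
from st import *
show()
p=env.get_state()['position'][:2]
for C in([.590,-.017],):
    d=p-np.array(C);a=np.degrees(np.arctan2(d[1],d[0]));print('r',np.linalg.norm(d),'ang',a)
    r=.105
    for k in range(0,56,5):
        n=np.array(C)+r*np.array([np.cos(np.radians(a+k)),np.sin(np.radians(a+k))]);print(k,a+k,((n-p)/.12).round(3),round(k/180,3))
E
```

```text
time_s: 2.8
position: [0.6639, -0.0933, 0.0755]
tool_rot: [-0.607, 1.496, 0.605]
contact_force: [-0.8, -0.1, 0.9]
width: 0.0878
time_s: 3.4
position: [0.664, -0.0933, 0.0759]
tool_rot: [-0.607, 1.495, 0.605]
contact_force: [-0.7, 0.5, 0.0]
width: 0.0451
t 3.4 p [ 0.664  -0.0933  0.0759] x [-0.009 -0.005 -1.   ] jaw yaw 44.35 q [ 0.15  0.48 -0.17  0.   -0.93 -2.52] F [-0.7  0.5  0. ] T [-0.06 -0.04 -0.01] w 0.04511377181580122
r 0.1062810504289708 ang -45.85962635453551
0 -45.85962635453551 [-0.007  0.008] 0.0
5 -40.85962635453551 [0.045 0.063] 0.028
10 -35.85962635453551 [0.092 0.123] 0.056
15 -30.859626354535507 [0.134 0.187] 0.083
20 -25.859626354535507 [0.171 0.254] 0.111
25 -20.859626354535507 [0.201 0.324] 0.139
30 -15.859626354535507 [0.225 0.396] 0.167
35 -10.859626354535507 [0.243 0.471] 0.194
40 -5.859626354535507 [0.254 0.546] 0.222
45 -0.8596263545355072 [0.258 0.622] 0.25
50 4.140373645464493 [0.256 0.699] 0.278
55 9.140373645464493 [0.247 0.775] 0.306
```

Still closing, so I wait and then swing about 33°.

```bash
python3 -m jog '[0,0,0,0,0,0, 0,0,0,0,0,0, 0,0,0,0,0,0, 0,0,0,0,0,0, 0,0,0,0,0,0]'
python3 -m jog '[0.022,0.027,0,0,0,0.014, 0.045,0.06,0,0,0,0.028, 0.07,0.09,0,0,0,0.042, 0.092,0.12,0,0,0,0.056, 0.114,0.153,0,0,0,0.07, 0.134,0.187,0,0,0,0.083, 0.153,0.22,0,0,0,0.097, 0.171,0.254,0,0,0,0.111, 0.187,0.288,0,0,0,0.125, 0.201,0.324,0,0,0,0.139, 0.214,0.36,0,0,0,0.153, 0.214,0.36,0,0,0,0.153]'
python3 - <<'E'
from st import *
show();C=np.array([.59,-.017])
p=env.get_state()['position'][:2]
d=p-C;a=np.degrees(np.arctan2(d[1],d[0]));print('r',np.linalg.norm(d),'ang',a)
for k in range(0,26,2):
        n=C+.105*np.array([np.cos(np.radians(a+k)),np.sin(np.radians(a+k))]);print(k,a+k,((n-p)/.12).round(3),round(k/180,3))
E
```

```text
time_s: 3.9
position: [0.6639, -0.0933, 0.0758]
tool_rot: [-0.607, 1.495, 0.605]
contact_force: [-0.2, -0.5, 0.5]
width: 0.019
time_s: 5.1
position: [0.6904, -0.0497, 0.0758]
tool_rot: [-0.979, 1.351, 0.972]
contact_force: [2.6, 0.2, -1.6]
width: 0.0188
t 5.1 p [ 0.6904 -0.0497  0.0758] x [-0.004 -0.009 -1.   ] jaw yaw 71.96 q [ 0.21  0.5  -0.13  0.01 -0.95 -2.1 ] F [ 2.6  0.2 -1.6] T [-0.24 -1.1   0.22] w 0.018803013210790444
r 0.10556496136002806 ang -18.059260235350784
0 -18.059260235350784 [-0.004  0.001] 0.0
2 -16.059260235350784 [0.004 0.031] 0.011
4 -14.059260235350784 [0.012 0.06 ] 0.022
6 -12.059260235350784 [0.019 0.09 ] 0.033
8 -10.059260235350784 [0.025 0.12 ] 0.044
10 -8.059260235350784 [0.03 0.15] 0.056
12 -6.059260235350784 [0.034 0.18 ] 0.067
14 -4.059260235350784 [0.036 0.211] 0.078
16 -2.0592602353507843 [0.038 0.241] 0.089
18 -0.059260235350784285 [0.039 0.272] 0.1
20 1.9407397646492157 [0.038 0.302] 0.111
22 3.9407397646492157 [0.037 0.333] 0.122
24 5.940739764649216 [0.034 0.363] 0.133
```

```bash
python3 -m jog '[0.012,0.045,0,0,0,0.017, 0.019,0.09,0,0,0,0.033, 0.025,0.12,0,0,0,0.044, 0.03,0.15,0,0,0,0.056, 0.034,0.18,0,0,0,0.067, 0.034,0.18,0,0,0,0.067]'
cat > ang.py <<'E'
from st import *
s=env.get_state();C=np.array([.59,-.017]);d=s['position'][:2]-C;F=np.array(s['contact_force']);show();print('ang',np.degrees(np.arctan2(d[1],d[0])))
E
python3 ang.py
python3 -m jog '[0.001,0.02,0,0,0,0.006, 0.002,0.04,0,0,0,0.014, 0.002,0.04,0,0,0,0.014, 0.002,0.04,0,0,0,0.014]'
python3 ang.py
```

```text
time_s: 5.7
position: [0.6946, -0.0292, 0.0758]
tool_rot: [-1.14, 1.266, 1.129]
contact_force: [3.5, -6.2, -2.6]
width: 0.0191
t 5.7 p [ 0.6946 -0.0292  0.0758] x [-0.003 -0.011 -1.   ] jaw yaw 84.06 q [ 0.24  0.51 -0.12  0.01 -0.95 -1.92] F [ 3.5 -6.2 -2.6] T [-2.19 -1.25 -0.09] w 0.01907713411602296
ang -6.671069214094224
time_s: 6.1
position: [0.6945, -0.0281, 0.0758]
tool_rot: [-1.173, 1.251, 1.159]
contact_force: [3.3, -15.6, -2.5]
width: 0.019
t 6.1 p [ 0.6945 -0.0281  0.0758] x [-0.003 -0.015 -1.   ] jaw yaw 86.47 q [ 0.25  0.51 -0.12  0.02 -0.95 -1.89] F [  3.3 -15.6  -2.5] T [-5.32 -1.41 -0.19] w 0.01901923054022068
ang -6.0426827970538675
```

```bash
python3 -m jog '[0.002,0.05,0,0,0,0.006, 0.003,0.07,0,0,0,0.014, 0.003,0.09,0,0,0,0.02, 0.003,0.09,0,0,0,0.02]'
python3 ang.py
```

```text
time_s: 6.5
position: [0.6949, -0.0172, 0.0758]
tool_rot: [-1.219, 1.221, 1.205]
contact_force: [0.4, 2.1, -0.8]
width: 0.019
t 6.5 p [ 0.6949 -0.0172  0.0758] x [-0.002 -0.014 -1.   ] jaw yaw 90.06 q [ 0.26  0.51 -0.12  0.02 -0.95 -1.84] F [ 0.4  2.1 -0.8] T [ 1.49 -0.21  0.68] w 0.018980182173078897
ang -0.12446148316553228
```

It is over the bump and the catch now pulls forward (+y). I creep on to home.

```bash
python3 -m jog '[0,0.01,0,0,0,0.003, 0,0.02,0,0,0,0.006, 0,0.02,0,0,0,0.006, 0,0.02,0,0,0,0.006]'
python3 ang.py
python3 - <<'E'
from st import *
c=cam('top');P=pts(c);hsv=cv2.cvtColor(c['color'],cv2.COLOR_RGB2HSV);H,S,V=[hsv[...,i].astype(int) for i in range(3)]
m=((H<6)|(H>174))&(S>150)&(V>80)
print(m.sum())
save(c,'top2')
E
```

```text
time_s: 6.9
position: [0.6948, -0.0155, 0.0758]
tool_rot: [-1.234, 1.213, 1.219]
contact_force: [2.3, -7.1, -1.3]
width: 0.0191
t 6.9 p [ 0.6948 -0.0155  0.0758] x [-0.002 -0.015 -1.   ] jaw yaw 91.17 q [ 0.27  0.51 -0.12  0.02 -0.95 -1.83] F [ 2.3 -7.1 -1.3] T [-1.89 -0.96  0.57] w 0.019056786887021514
ang 0.7958205963254924
801
```

The force flipped from +2 N to -7 N within 1°, so the roller is in its notch. I back off slightly, open and rise.

```bash
python3 -m jog '[0,-0.008,0,0,0,0, 0,-0.008,0,0,0,0]'
python3 ang.py
python3 -m jog '[0,-0.008,0,0,0,0, 0,-0.008,0,0,0,0, 0,-0.008,0,0,0,0, 0,-0.008,0,0,0,0, 0,-0.008,0,0,0,0, 0,-0.008,0,0,0,0, 0,-0.008,0,0,0,0, 0,-0.008,0,0,0,0]' 1
python3 -m jog '[0,0,0.4,0,0,0, 0,0,0.8,0,0,0, 0,0,1,0,0,0]'
python3 -m jog '[0,0,0.4,0,0,0, 0,0,0.8,0,0,0, 0,0,1,0,0,0]'
python3 - <<'E'
from st import *
show()
for n in('scene','top','wrist'):
    c=cam(n);P=pts(c);hsv=cv2.cvtColor(c['color'],cv2.COLOR_RGB2HSV);H,S,V=[hsv[...,i].astype(int) for i in range(3)]
    m=((H<6)|(H>174))&(S>150)&(V>80)&(P[...,2]>.15)&(P[...,2]<.22)&(np.hypot(P[...,0]-.515,P[...,1]+.02)<.06)
    q=P[m&(P[...,2]>.187)]
    if len(q)>10: print(n,'cap',cv2.minEnclosingCircle(q[:,:2].astype(np.float32)),np.median(q,0),len(q))
    m=(P[...,2]>.097)&(P[...,2]<.112)&(V<120)&(np.hypot(P[...,0]-.695,P[...,1]+.016)<.03);q=P[m]
    if len(q)>3:print(n,'post',q.mean(0),len(q))
    w=(S<90)&(V>130)&(P[...,2]>.187)&(P[...,2]<.205)&(np.hypot(P[...,0]-.515,P[...,1]+.02)<.03);q=P[w]
    if len(q)>5:
        d=np.linalg.svd(q[:,:2]-q[:,:2].mean(0))[2][0];print(n,'bar',q.mean(0),np.degrees(np.arctan2(d[1],d[0])),len(q))
    save(c,n+'3')
E
```

```text
time_s: 7.15
position: [0.6949, -0.0165, 0.0758]
tool_rot: [-1.235, 1.213, 1.219]
contact_force: [3.4, -3.5, -1.0]
width: 0.0189
t 7.15 p [ 0.6949 -0.0165  0.0758] x [-0.002 -0.016 -1.   ] jaw yaw 91.18 q [ 0.26  0.51 -0.12  0.02 -0.95 -1.82] F [ 3.4 -3.5 -1. ] T [-0.85 -0.75  0.38] w 0.018928727319993063
ang 0.25869295246411333
time_s: 7.95
position: [0.6948, -0.0175, 0.0758]
tool_rot: [-1.235, 1.213, 1.219]
contact_force: [0.4, 0.5, -0.4]
width: 0.0773
time_s: 8.25
position: [0.6965, -0.0176, 0.2008]
tool_rot: [-1.238, 1.208, 1.215]
contact_force: [0.5, -0.0, -0.0]
width: 0.0874
time_s: 8.55
position: [0.6976, -0.0179, 0.3265]
tool_rot: [-1.241, 1.203, 1.21]
contact_force: [0.7, -0.5, 0.7]
width: 0.0875
t 8.55 p [ 0.6976 -0.0179  0.3265] x [ 0.01  -0.015 -1.   ] jaw yaw 91.21 q [ 0.26  0.35  0.22  0.02 -1.43 -1.81] F [ 0.7 -0.5  0.7] T [ 0.06 -0.09  0.02] w 0.08749557907236581
scene cap ((0.5098327398300171, -0.030486658215522766), 0.02235586568713188) [ 0.51198095 -0.03294118  0.19297985] 121
scene post [ 0.7018719  -0.01805384  0.10266556] 18
top cap ((0.5129148364067078, -0.019434355199337006), 0.027632635086774826) [ 0.51266848 -0.018444    0.19307515] 371
top post [ 0.69150984 -0.01597845  0.10444765] 34
top bar [ 0.51267301 -0.01948391  0.19367251] -179.70039982583054 30
wrist cap ((0.5195256471633911, -0.019806215539574623), 0.026818392798304558) [ 0.5283163  -0.01954523  0.19386053] 1212
wrist post [ 0.69056874 -0.01760742  0.10452849] 75
wrist bar [ 0.52498967 -0.02044275  0.19442538] 8.925070559465855 95
```

View pics/scene3.png

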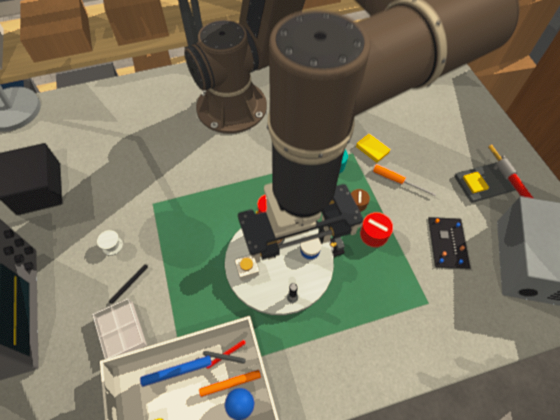

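The plate is home, with the bottle at the pointer and the post opposite. The cap is at about (0.515,-0.019). I move above it, level the tool and refine.

```bash
python3 -m jog '[-0.4,0,-0.1,0,0,0, -0.8,0,-0.2,0,0,0, -0.9,0,-0.25,0,0,0]'
python3 - <<'E'
from st import *
show([.515,-.019,.25],91)
E
```

```text
time_s: 9.0
position: [0.5843, -0.018, 0.2916]
tool_rot: [-1.237, 1.207, 1.215]
contact_force: [0.4, 0.4, 1.6]
width: 0.0878
t 9.0 p [ 0.5843 -0.018   0.2916] x [ 0.004 -0.014 -1.   ] jaw yaw 91.19 q [ 0.31  0.17 -0.1   0.02 -1.3  -1.87] F [0.4 0.4 1.6] T [ 0.07 -0.16  0.01] w 0.0877541776635634
shift shares [-0.578 -0.009 -0.347]
turn shares [ 0.0046  0.0012 -0.0011]
```

```bash
python3 -m jog '[-0.3,-0.01,-0.1,0.005,0,0, -0.58,-0.01,-0.3,0.005,0,0, -0.58,-0.01,-0.35,0.005,0,0]'
python3 - <<'E'
from st import *
show([.515,-.019,.165],91)
for n in('wrist','top'):
    c=cam(n);P=pts(c);hsv=cv2.cvtColor(c['color'],cv2.COLOR_RGB2HSV);H,S,V=[hsv[...,i].astype(int) for i in range(3)]
    near=(np.hypot(P[...,0]-.515,P[...,1]+.019)<.05)
    m=((H<6)|(H>174))&(S>120)&(V>60)&near&(P[...,2]>.15)
    ss=m&(P[...,2]>.17)&(P[...,2]<.205);w=(S<90)&(V>120)&(P[...,2]>.185)&(P[...,2]<.203)&near
    q=P[ss];t=P[(m|w)&(P[...,2]>.19)&(P[...,2]<.2)]
    print(n,len(q),'ext',q.min(0),q.max(0))
    print('top',len(t),cv2.minEnclosingCircle(t[:,:2].astype(np.float32)),t.mean(0))
    q=P[w]
    if len(q)>10:
        d=np.linalg.svd(q[:,:2]-q[:,:2].mean(0))[2][0];print('bar',q.mean(0),np.degrees(np.arctan2(d[1],d[0])))
    save(c,n+'4')
E
```

```text
time_s: 9.3
position: [0.509, -0.02, 0.2465]
tool_rot: [-1.222, 1.2, 1.226]
contact_force: [1.0, 0.0, 0.0]
width: 0.0876
t 9.3 p [ 0.509  -0.02    0.2465] x [-0.002  0.002 -1.   ] jaw yaw 91.16 q [ 0.35  0.07 -0.31 -0.   -1.19 -1.89] F [1. 0. 0.] T [ 0.03 -0.12  0.01] w 0.08763980325242406
shift shares [ 0.05   0.008 -0.679]
turn shares [-0.0005 -0.0005 -0.0009]
wrist 4289 ext [ 0.48675881 -0.04705273  0.17014436] [0.54124804 0.00723134 0.19624911]
top 4278 ((0.5141159296035767, -0.020100323483347893), 0.027712123468518257) [ 0.51261693 -0.02014553  0.1940029 ]
bar [ 0.51419576 -0.02051244  0.19453347] 2.1439524334502034
top 143 ext [ 0.48553292 -0.04518527  0.17288444] [0.51323065 0.00578631 0.19741914]
top 124 ((0.5057352781295776, -0.01929163746535778), 0.02382981777191162) [ 0.49704977 -0.01851487  0.19306671]
```

View pics/wrist4.png

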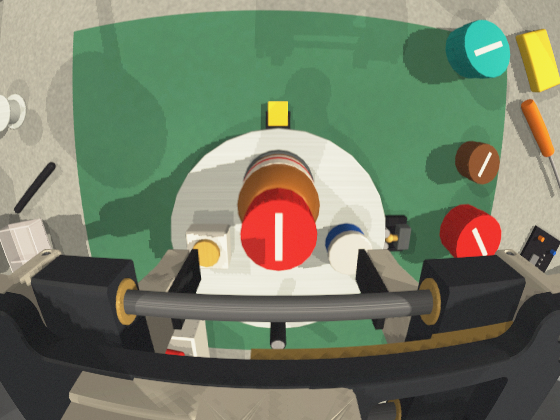

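The wrist view has the cap top at about (278,230), its white bar in line with the yellow pointer at (278,113), and jaws clear on both sides. The cap measures (0.514,-0.020) and 55 mm wide. I descend and grip.

```bash
python3 -m jog '[0.043,0,-0.2,0,0,0, 0.043,0,-0.5,0,0,0, 0.043,0,-0.68,0,0,0, 0.043,0,-0.68,0,0,0]'
python3 -m jog '[0,0,0,0,0,0, 0,0,0,0,0,0, 0,0,0,0,0,0, 0,0,0,0,0,0, 0,0,0,0,0,0, 0,0,0,0,0,0, 0,0,0,0,0,0]' -1 50
python3 - <<'E'
from st import *
show([.514,-.020,.165],91)
E
```

```text
time_s: 9.8
position: [0.5177, -0.0197, 0.1639]
tool_rot: [-1.223, 1.202, 1.227]
contact_force: [-0.2, -0.4, -0.0]
width: 0.0879
time_s: 10.5
position: [0.5181, -0.0196, 0.1646]
tool_rot: [-1.224, 1.201, 1.226]
contact_force: [-1.0, 1.3, 4.2]
width: 0.0542
t 10.5 p [ 0.5181 -0.0196  0.1646] x [-0.002 -0.    -1.   ] jaw yaw 91.2 q [ 0.34  0.15 -0.42 -0.   -1.   -1.89] F [-1.   1.3  4.2] T [ 0.41  0.33 -0.  ] w 0.05418754344706155
shift shares [-0.034 -0.004  0.004]
turn shares [ 0.0001 -0.0008 -0.0011]
```

The grip is 4 mm off centre in x, so I re-centre before twisting.

```bash
python3 -m jog '[0,0,0,0,0,0, 0,0,0,0,0,0, 0,0,0,0,0,0]' 0.4
python3 -m jog '[-0.034,-0.003,0,0,0,0, -0.034,-0.003,0,0,0,0, -0.034,-0.003,0,0,0,0]'
python3 - <<'E'
from st import *
show([.514,-.020,.165],91)
c=cam('wrist');P=pts(c);hsv=cv2.cvtColor(c['color'],cv2.COLOR_RGB2HSV);H,S,V=[hsv[...,i].astype(int) for i in range(3)]
m=(((H<6)|(H>174))&(S>120)&(V>60)|(S<90)&(V>120))&(P[...,2]>.189)&(P[...,2]<.2)&(np.hypot(P[...,0]-.514,P[...,1]+.02)<.035)
t=P[m];print(len(t),cv2.minEnclosingCircle(t[:,:2].astype(np.float32)),t.min(0),t.max(0))
E
```

```text
time_s: 10.8
position: [0.5178, -0.0196, 0.1643]
tool_rot: [-1.223, 1.202, 1.227]
contact_force: [-0.3, -0.0, -0.8]
width: 0.0609
time_s: 11.1
position: [0.5136, -0.0201, 0.1643]
tool_rot: [-1.223, 1.202, 1.227]
contact_force: [0.1, 0.4, 0.5]
width: 0.0611
t 11.1 p [ 0.5136 -0.0201  0.1643] x [-0.003 -0.    -1.   ] jaw yaw 91.19 q [ 0.34  0.15 -0.43 -0.   -1.   -1.89] F [0.1 0.4 0.5] T [-0.02 -0.05 -0.02] w 0.06107586698880466
shift shares [0.003 0.    0.006]
turn shares [ 0.0001 -0.001  -0.0011]
6240 ((0.514391303062439, -0.02026846446096897), 0.028239905834197998) [ 0.48666123 -0.04757414  0.18900755] [0.54178361 0.00729388 0.19608675]
```

Centred within 1 mm. I grip and press down.

```bash
python3 -m jog '[0.006,0,0.006,0,0,0, 0.006,0,0.006,0,0,0, 0.006,0,0.006,0,0,0, 0.006,0,0.006,0,0,0, 0.006,0,0.006,0,0,0]' -1 55
python3 -m jog '[0,0,-0.02,0,0,0, 0,0,-0.04,0,0,0, 0,0,-0.045,0,0,0, 0,0,-0.045,0,0,0]'
python3 ang.py
```

```text
time_s: 11.65
position: [0.5146, -0.0199, 0.1652]
tool_rot: [-1.224, 1.201, 1.226]
contact_force: [-0.4, -0.0, 1.8]
width: 0.054
time_s: 12.05
position: [0.5147, -0.02, 0.1604]
tool_rot: [-1.224, 1.201, 1.226]
contact_force: [-3.0, 1.4, 8.9]
width: 0.0539
t 12.05 p [ 0.5147 -0.02    0.1604] x [-0.002 -0.    -1.   ] jaw yaw 91.21 q [ 0.34  0.15 -0.43 -0.   -0.99 -1.89] F [-3.   1.4  8.9] T [ 0.49  1.26 -0.  ] w 0.0539264128492604
ang -177.73693345170975
```

Down 4.8 mm at about 9 N. That is within the 3.5–7 mm window, so I twist about 80° while keeping it down.

```bash
python3 -m jog '[0,0,-0.009,0,0,0.02, 0,0,-0.009,0,0,0.05, 0,0,-0.009,0,0,0.08, 0,0,-0.009,0,0,0.11, 0,0,-0.009,0,0,0.14, 0,0,-0.009,0,0,0.17]'
python3 ang.py
python3 -m jog '[0,0,-0.008,0,0,0.03, 0,0,-0.008,0,0,0.07, 0,0,-0.008,0,0,0.11, 0,0,-0.008,0,0,0.15, 0,0,-0.008,0,0,0.19, 0,0,-0.008,0,0,0.23, 0,0,-0.008,0,0,0.27, 0,0,-0.008,0,0,0.29, 0,0,-0.008,0,0,0.29, 0,0,-0.008,0,0,0.29]'
python3 ang.py
```

```text
time_s: 12.65
position: [0.5161, -0.0199, 0.1606]
tool_rot: [-1.61, 0.891, 1.607]
contact_force: [0.6, 0.9, 8.4]
width: 0.0543
t 12.65 p [ 0.5161 -0.0199  0.1606] x [ 0.002 -0.001 -1.   ] jaw yaw 122.07 q [ 0.34  0.15 -0.43  0.   -0.99 -1.36] F [0.6 0.9 8.4] T [ 0.18  0.13 -0.06] w 0.05427058854799539
ang -177.75695734283528
time_s: 13.65
position: [0.5164, -0.0198, 0.1605]
tool_rot: [-2.173, 0.107, 2.167]
contact_force: [-3.0, 1.7, 9.4]
width: 0.054
t 13.65 p [ 0.5164 -0.0198  0.1605] x [ 0.003  0.001 -1.   ] jaw yaw 174.3 q [ 0.34  0.15 -0.43  0.   -0.99 -0.44] F [-3.   1.7  9.4] T [0.81 1.32 0.1 ] w 0.0539940806316258
ang -177.8464562934425
```

```bash
python3 - <<'E'
from st import *
c=cam('wrist');P=pts(c);hsv=cv2.cvtColor(c['color'],cv2.COLOR_RGB2HSV);H,S,V=[hsv[...,i].astype(int) for i in range(3)]
w=(S<90)&(V>120)&(P[...,2]>.18)&(P[...,2]<.2)&(np.hypot(P[...,0]-.515,P[...,1]+.02)<.022);q=P[w]
d=np.linalg.svd(q[:,:2]-q[:,:2].mean(0))[2][0];print('bar',len(q),q.mean(0),np.degrees(np.arctan2(d[1],d[0])))
save(c,'wrist5')
E
```

```text
bar 414 [ 0.51559227 -0.02868231  0.18969025] 83.98591033053242
```

View pics/wrist5.png

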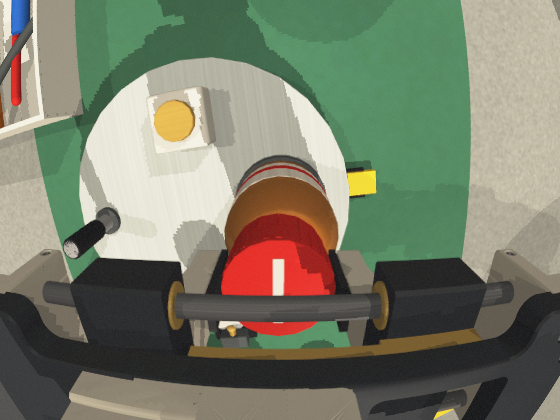

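The bar at (278,290) turned with the jaws to about 84°, and the plate is still home with the bottle at the pointer. I lift straight up by (0.245+0.0102)-0.1605 ≈ 95 mm.

```bash
python3 -m jog '[0,0,0.03,0,0,0, 0,0,0.07,0,0,0, 0,0,0.12,0,0,0, 0,0,0.17,0,0,0, 0,0,0.17,0,0,0]'
python3 ang.py
```

```text
time_s: 14.2
position: [0.5168, -0.0197, 0.1817]
tool_rot: [-2.174, 0.107, 2.165]
contact_force: [1.5, 0.5, -0.3]
width: 0.0541
t 14.2 p [ 0.5168 -0.0197  0.1817] x [ 0.004  0.001 -1.   ] jaw yaw 174.29 q [ 0.34  0.13 -0.4   0.   -1.03 -0.44] F [ 1.5  0.5 -0.3] T [0.06 0.07 0.03] w 0.05407571777026992
ang -177.8631015841728
```

```bash
python3 -m jog '[0,0,0.2,0,0,0, 0,0,0.4,0,0,0, 0,0,0.58,0,0,0, 0,0,0.613,0,0,0, 0,0,0.613,0,0,0, 0,0,0.613,0,0,0]'
python3 - <<'E'
from st import *
show(None,174.3)
p=np.array(env.get_state()['position'])
for n in('wrist','scene','top'):
    c=cam(n);P=pts(c);hsv=cv2.cvtColor(c['color'],cv2.COLOR_RGB2HSV);H,S,V=[hsv[...,i].astype(int) for i in range(3)]
    near=np.hypot(P[...,0]-p[0],P[...,1]-p[1])<.04
    m=((H<6)|(H>174))&(S>120)&(V>60)&near&(P[...,2]>.2)
    q=P[m];t=P[m&(P[...,2]>.278)]
    if len(q)>20: print(n,'cap',q.min(0),q.max(0));print('top',len(t),cv2.minEnclosingCircle(t[:,:2].astype(np.float32)) if len(t) else 0, np.percentile(q[:,2],[2,50,98]))
    k=near&(P[...,2]>.155)&(P[...,2]<.18)
    if k.sum()>5: print(n,'mouth',P[k].mean(0),k.sum())
    k=(P[...,2]>.097)&(P[...,2]<.112)&(V<120)&(np.hypot(P[...,0]-.695,P[...,1]+.016)<.03)
    if k.sum()>3: print(n,'post',P[k].mean(0),k.sum())
    save(c,n+'6')
E
```

```text
time_s: 14.8
position: [0.5162, -0.0198, 0.2541]
tool_rot: [-2.173, 0.108, 2.167]
contact_force: [-0.1, -0.3, -1.6]
width: 0.0547
t 14.8 p [ 0.5162 -0.0198  0.2541] x [ 0.003  0.001 -1.   ] jaw yaw 174.28 q [ 0.34  0.08 -0.29  0.   -1.2  -0.44] F [-0.1 -0.3 -1.6] T [0.03 0.16 0.03] w 0.054682212460494574
turn shares [-0.0002  0.0008  0.0001]
wrist cap [ 0.48869657 -0.05392087  0.24373286] [0.54358395 0.00644242 0.33852241]
top 6026 ((0.5161933898925781, -0.0240956898778677), 0.031008441001176834) [0.24866038 0.28245394 0.28393719]
wrist mouth [ 0.51312684 -0.02794783  0.16871224] 1170
wrist post [ 0.69084108 -0.01795602  0.10389226] 183
scene mouth [ 0.52610076 -0.01980979  0.16702335] 118
scene post [ 0.70091652 -0.01619994  0.10364733] 19
top cap [ 0.48369332 -0.03701279  0.27855569] [0.50639256 0.00154562 0.3621211 ]
top 65 ((0.494905948638916, -0.01770356111228466), 0.020671550184488297) [0.27897656 0.28217571 0.35209898]
```

View pics/scene6.png

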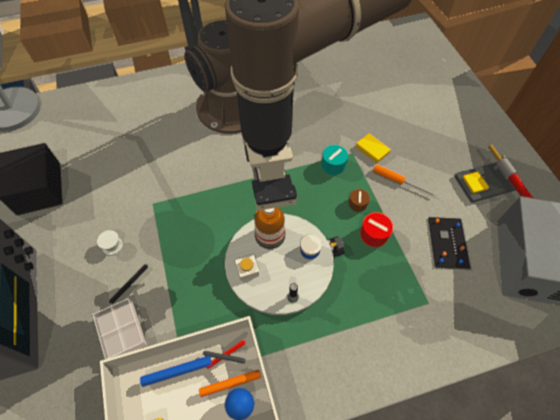

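View pics/wrist6.png

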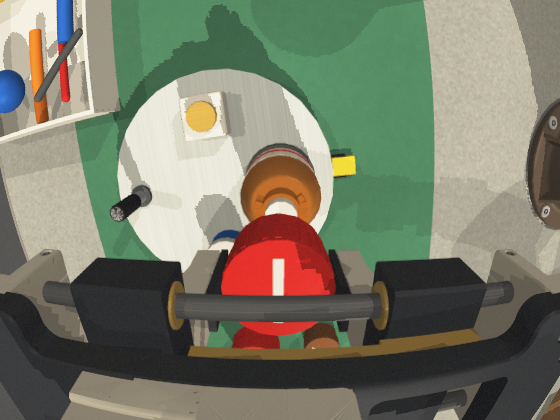

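The scene view shows the open bottle neck at (269,213) with the gripper above it and the rest of the bench unchanged. The wrist view shows the cap level at (278,270) in the jaws. The cap's lower edge is at about z 0.245, with x at most 1.5 mm from the mouth. I make a small trim, let it settle and check once more.

```bash
python3 -m jog '[-0.008,0,0.005,0,0.001,0, -0.008,0,0.005,0,0.001,0, -0.008,0,0.005,0,0.001,0, -0.008,0,0.005,0,0.001,0]'
python3 - <<'E'
from st import *
show()
from cell import job
print(job.job_done())
E
```

```text
time_s: 15.35
position: [0.5153, -0.0199, 0.2547]
tool_rot: [-2.169, 0.108, 2.171]
contact_force: [-0.7, -0.1, -0.8]
width: 0.0542
t 15.35 p [ 0.5153 -0.0199  0.2547] x [-0.001  0.    -1.   ] jaw yaw 174.28 q [ 0.34  0.08 -0.29 -0.   -1.21 -0.44] F [-0.7 -0.1 -0.8] T [-0.    0.16 -0.  ] w 0.054226525259575685
the job is handed in; nothing more can be done
None
```

I did the job in the order asked and handed it in at 15.4 s; no verdict was reported.

- **Carousel:** I pinched the post and swung it about 46° anticlockwise into the catch. The push rose to about 16 N at the bump, reversed, then resisted again at home.
- **Cap:** The first grip was 4 mm off centre, so I reopened the jaws and re-centred before going on. I then pressed the cap down 4.8 mm at about 9 N, twisted it about 83° anticlockwise while down, and lifted it straight off.

**Last checks:**
- **Cap in hand:** It is held at 54 mm opening, and the tool is level to within 0.1°. Its lower edge is about 80 mm above the mouth by my estimate.
- **Alignment:** The cap is about 1 mm from the mouth axis by my estimate. The camera views of the mouth disagreed by up to about 13 mm, because each saw only part of the rim. I relied on the earlier fit of the shut cap and the carousel geometry instead.
- **Bench:** After the lift the post was still at its home position, and the other items looked unmoved in the scene picture. I took no new picture after the final trim of about 1 mm.

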